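# Gauge a collar on the bore cone and file it on the matching peg

## Robot

A 6-joint arm with a two-finger parallel gripper is mounted at the origin on the work surface; the furniture and walls round the work are solid. World frame = base frame: x ahead of the robot, y to its left, z up, the work surface at z = 0. Lengths are in m, angles in rad, forces in N, time in s.
With the tool pointing down it reaches from about 0.3 to 0.875 m from the base axis. Payload 6.4 kg.
Tool frame: the origin (TCP) lies midway between the tips of the shut fingers; the grasp point (between the pads) lies 19 mm behind it (ctrl.pinch_z is the distance from the TCP to the grasp point, in m); z points along the fingers, y is the line along which they close (so a half turn about z gives the same grasp; the last joint's range is limited). The gripper opens to 85 mm and grips with 20 to 120 N. Pads are 22 mm wide; open, the fingers measure 114 mm over their backs; the gripper's body (76 mm by 85 mm) begins 54 mm behind the grasp point. The pads swing forward as they close: fully open they stand 13 mm farther back than shut.
Start: joints at [-1.393, 0.181, 1.607, -0, 1.354, -0.206], TCP at [0.215, -0.533, 0.231] pointing down, gripper open.
Joint ranges: [-2.99, 2.99], [-0.89, 2.07], [0.3, 2.58], [-1.14, 4.28], [0, 2.63], [-3.12, 3.12]. Speed limits (rad/s): [2.57, 2.57, 3.01, 3.14, 3.14, 3.14].

## Interface

Orientations are given as a unit quaternion [w, x, y, z].
In Python, from bench import ctrl gives the robot as it stands.
- The arm moves only by the tool apply_moves, never from a script. Its argument "moves" is a list of rows, each an object with "jaw": the opening, from 0 (shut) to 1 (fully open); "offset": the shift along the tool's x, y, z in mm, a list of three; "rot": the turn, a rotation vector about the tool's x, y, z in degrees, a list of three. In form: [{"jaw": jaw, "offset": [dx, dy, dz], "rot": [ax, ay, az]}, ...]. A call has exactly 5 rows; each row shifts and turns the commanded pose from where the row before left it, along the tool's axes as they then stand; what a row does not reach is not made up. A row lasts 1/8 s, in which the tool goes at most 62.5 mm and 10.7 degrees, less where a joint would pass 70% of its speed; a pose out of reach is approached as far as the arm can. A call is refused whole if a number of a shift passes 62.5 or a number of a turn 10.7, either way. A call with a gripper value outside its range is refused whole. The fingers move at their own pace and stop on an object; the grip force is fixed at half the most. Time passes only in rows, so rows that do not move let the fingers close, or fill a call up. It gives the time, the measured TCP pose, the force, the opening and the grip force at its end, in the units of the state.
- ctrl.get_obs(): the state, without advancing time (a new reading comes with each control period).
- ctrl.camera(name): name is "scene" or "top" or "wrist"; returns (picture, depth): 384x512x3 uint8, red, green, blue; 384x512 float32, m along the optical axis (not along the pixel's ray), 0 where there is no reading.
- ctrl.camera_params(name): a dict with "K" (3x3 intrinsics, pixels), "cam_to_world" (4x4, takes a point from camera to world coordinates); the wrist camera has in their place "mount" (4x4, takes a point from camera to tool coordinates, whose origin is the TCP and whose axes are the flange's). Camera axes: x right, y down, z forward; pixel columns grow to the right and rows downward; lengths in m; the calibration is good to about 2 mm. A picture is of the moment at which its call begins: read the wrist's pose just before it. camera_params takes no time and is no camera call.
- ctrl.hand_in(): hands the job in; it is judged then, once.
Trained networks look in the newest picture that a camera, given by its name, has taken for a name from the list of things; names that differ only in an ending like _2 or _b are one class to them, and where a whole thing is asked for, a point or a joint stands for the part that bears it (a point fixed in the world has none). Each returns a list of dicts, best first, with "score" (0 to 1); they miss things now and then, are a little off and sometimes report something else, mostly with a low value. They report only what shows in the picture. A call takes as long as a camera call.
- ctrl.outline_of(camera, target): "region" (384x512 bool, what is visible of it) and "position" ([column, row] in pixels, amid what is visible of it).
The state is a dict: "time_s": time; "q": joint angles; "dq": joint speeds; "joint_efforts": joint torques, N m; "eef_pos": TCP position; "eef_rot": TCP orientation; "wrist_force": force on the tool from outside, world axes, zero at the start; "torque": the same for the moment, N m; "opening": opening from 0.0 (shut) to 1.0 (fully open); "grasp_force": force on a finger pad.
Only numpy, scipy, OpenCV 4.12 (cv2) and the standard library are available. Lean on these libraries where they do the work, as an engineer would, in place of code of your own. Each camera call takes 0.05 s, during which the arm holds its last target. There are 200 camera calls.

## Task

Take the grey collar that stands on the green check pad, slide it down over the tapered gauge until it sits square and will go no further, hold it pressed home with a steady push of about 10 N for a good second, and read which coloured band its lower rim has stopped at. Never press harder than 20 N, or the cone is scored. Then draw it off, put it fully down over the peg with the foot of that same colour and let go; leave the other five collars, the white mug, the brown tape roll and the red pack alone.

Things in the scene. Friction and masses are not known exactly. Their poses are not given: they have to be found in the camera images.
- collar_1_mid (a point): One of six look-alike grey plastic collars (plain tubes standing on end), 58 mm outside diameter, 50 mm high, 80 to 170 g; only the straight bore differs, from 32 to 43 mm. Point: centre of the collar, on its axis, half-way up (25 mm from either end). It starts on the green check pad or the black board; the name does not tell the bore, the gauge does.
- collar_2_mid (a point): One of six look-alike grey plastic collars (plain tubes standing on end), 58 mm outside diameter, 50 mm high, 80 to 170 g; only the straight bore differs, from 32 to 43 mm. Point: centre of the collar, on its axis, half-way up (25 mm from either end). It starts on the green check pad or the black board; the name does not tell the bore, the gauge does.
- collar_3_mid (a point): One of six look-alike grey plastic collars (plain tubes standing on end), 58 mm outside diameter, 50 mm high, 80 to 170 g; only the straight bore differs, from 32 to 43 mm. Point: centre of the collar, on its axis, half-way up (25 mm from either end). It starts on the green check pad or the black board; the name does not tell the bore, the gauge does.
- collar_4_mid (a point): One of six look-alike grey plastic collars (plain tubes standing on end), 58 mm outside diameter, 50 mm high, 80 to 170 g; only the straight bore differs, from 32 to 43 mm. Point: centre of the collar, on its axis, half-way up (25 mm from either end). It starts on the green check pad or the black board; the name does not tell the bore, the gauge does.
- collar_5_mid (a point): One of six look-alike grey plastic collars (plain tubes standing on end), 58 mm outside diameter, 50 mm high, 80 to 170 g; only the straight bore differs, from 32 to 43 mm. Point: centre of the collar, on its axis, half-way up (25 mm from either end). It starts on the green check pad or the black board; the name does not tell the bore, the gauge does.
- collar_6_mid (a point): One of six look-alike grey plastic collars (plain tubes standing on end), 58 mm outside diameter, 50 mm high, 80 to 170 g; only the straight bore differs, from 32 to 43 mm. Point: centre of the collar, on its axis, half-way up (25 mm from either end). It starts on the green check pad or the black board; the name does not tell the bore, the gauge does.
- check_pad: Green pad with a white square, 100 x 100 x 4 mm, fixed flat on the table; the one collar to be gauged stands near its middle. Origin: centre of its underside, on the table (top face 4 mm higher). The other five collars stand on a black board, also 4 mm thick.
- gauge_foot (a point): Point on the gauge's axis at the foot of its cone, 20 mm above the table. Bands up the cone from here: blue 15 to 25 mm, yellow 25 to 35, red 35 to 45, bare metal elsewhere. A centred, square collar's lower rim stops where cone and bore match, 2 mm or more inside a band. A 10 N push beds it 1 to 2 mm deeper. Held 1 mm off the axis it bears on one side and stops up to 5 mm too high.
- gauge: Bore gauge, fixed, rigid, upright: dark round base 90 mm across, 12 mm high; steel step 60 mm across up to 20 mm; on it a cone 50 mm across at its foot, losing 4 mm of diameter per 10 mm of height, to 24 mm across 65 mm up, then a bevelled tip to 69 mm (89 mm above the table). Origin: on the axis, on the table, 20 mm below gauge_foot.
- peg_red: Storage peg for 32 to 35 mm collars, fixed: round red foot 80 mm across and 8 mm thick, with an upright steel post 22 mm across that ends, with a tapered tip, 45 mm above the table. Origin: centre of the foot's underside, on the table. The three pegs change places.
- peg_yellow: Storage peg for 36 to 39 mm collars, fixed: round yellow foot 80 mm across and 8 mm thick, with an upright steel post 22 mm across that ends, with a tapered tip, 45 mm above the table. Origin: centre of the foot's underside, on the table. The three pegs change places.
- peg_blue: Storage peg for 40 to 43 mm collars, fixed: round blue foot 80 mm across and 8 mm thick, with an upright steel post 22 mm across that ends, with a tapered tip, 45 mm above the table. Origin: centre of the foot's underside, on the table. The three pegs change places.
- mug_plain: Plain white mug, bystander at the back of the table, 81 x 116 x 95 mm. Origin: centre of its underside.
- brown_tape: Brown roll of packing tape lying flat, bystander at the back, 98 mm across, 48 mm high. Origin: centre of its underside.
- red_pack: Red carton pack, bystander at the back, 71 x 71 x 104 mm. Origin: centre of its underside.

How it is judged:
By the outcome, as a careful person would: the job done as asked, in the order asked, and still so for the second after the job is handed in, with the robot touching nothing.
It also fails if it takes over 54 s, if anything falls off the work surface, if the arm or the gripper's body presses on something with over 40 N, if the wrist force passes 120 N, or if a joint passes its speed limit or range.

## Working session

There is one attempt and no reset: what is moved stays moved. The work goes in short steps, Python scripts to look and compute and a tool call to move; the robot and the scene stay as the last step left them, time stands still between calls to the robot, and variables do not carry over. Pictures are saved under pics/ and viewed, at most 10 in all, crops included, and the job is handed in when it is done.

Besides the shell and the picture viewer there is one more tool, called after "Emit:" as name([rows], argument=value, ...), one row to a line, values as JSON. apply_moves: Moves the arm, as the interface text tells. Its arguments: {"type":"object","properties":{"moves":{"type":"array"}},"required":["moves"]}

```bash
mkdir -p pics; ls; python3 - <<'E'
from bench import ctrl
import cv2,numpy as np
o=ctrl.get_obs();print({k:np.round(v,3) for k,v in o.items()}, ctrl.pinch_z)
for n in ["scene","top"]:
    im,d=ctrl.camera(n);np.savez(f"pics/{n}0.npz",im=im,d=d)
    cv2.imwrite(f"pics/{n}0.png",im[:,:,::-1])
    p=ctrl.camera_params(n);K=p["K"];T=p["cam_to_world"];print(n,np.round(K,1).tolist(),np.round(T,3).tolist())
    for t in ["check_pad","gauge","collar_1_mid","peg_red","peg_yellow","peg_blue"]:
        for r in ctrl.outline_of(n,t)[:7]:
            m=r["region"]&(d>0);v,u=np.nonzero(m)
            if len(v)==0: continue
            z=d[m];P=np.stack([(u-K[0,2])/K[0,0]*z,(v-K[1,2])/K[1,1]*z,z,1+0*z]);W=(T@P)[:3]
            print(n,t,round(r["score"],2),np.round(r["position"]),len(v),"med",np.round(np.median(W,1),3),"min",np.round(W.min(1),3),"max",np.round(W.max(1),3))
print(np.round(ctrl.camera_params("wrist")["mount"],3).tolist(),ctrl.camera_params("wrist")["K"].tolist())
E
```

```text
pics
{'time_s': np.float64(0.0), 'q': array([-1.393,  0.182,  1.608,  0.   ,  1.354, -0.206]), 'dq': array([-0.001, -0.001, -0.001, -0.002,  0.   , -0.   ]), 'joint_efforts': array([ 0.0000e+00, -4.4487e+01, -3.5134e+01, -0.0000e+00,  9.0000e-03,
       -0.0000e+00]), 'eef_pos': array([ 0.215, -0.533,  0.23 ]), 'eef_rot': array([-0.001,  0.982,  0.191,  0.   ]), 'wrist_force': array([-0.167,  0.228, -0.049]), 'torque': array([-0.007, -0.013,  0.024]), 'grasp_force': np.float64(0.0), 'opening': np.float64(0.997)} 0.0187
scene [[387.9, 0.0, 249.5], [0.0, 387.9, 190.2], [0.0, 0.0, 1.0]] [[-0.872, -0.288, 0.396, 0.166], [-0.489, 0.538, -0.687, 0.741], [-0.015, -0.792, -0.61, 0.716], [0.0, 0.0, 0.0, 1.0]]
scene check_pad 0.73 [276. 265.] 780 med [0.423 0.176 0.003] min [ 0.383  0.098 -0.004] max [0.503 0.216 0.018]
scene gauge 0.79 [247. 206.] 763 med [0.581 0.041 0.019] min [ 0.547 -0.062 -0.006] max [0.65  0.073 0.09 ]
scene gauge 0.47 [197. 241.] 586 med [0.614 0.223 0.041] min [ 0.593  0.148 -0.003] max [0.693 0.248 0.057]
scene collar_1_mid 0.94 [179. 261.] 666 med [0.616 0.289 0.042
[... 882 characters left out ...]
648 0.31  0.06 ]
top peg_red 0.62 [379. 228.] 661 med [ 0.462 -0.299  0.009] min [ 0.423 -0.34   0.   ] max [ 0.501 -0.264  0.05 ]
top peg_yellow 0.61 [359. 170.] 665 med [ 0.614 -0.255  0.009] min [ 0.579 -0.3   -0.003] max [ 0.656 -0.216  0.049]
top peg_yellow 0.32 [337. 229.] 631 med [ 0.446 -0.176  0.009] min [ 0.41  -0.216 -0.001] max [ 0.483 -0.143  0.05 ]
top peg_blue 0.64 [335. 232.] 689 med [ 0.444 -0.176  0.009] min [ 0.408 -0.216 -0.005] max [ 0.483 -0.139  0.05 ]
[[-0.0, -0.962, -0.272, 0.069], [1.0, -0.0, 0.0, -0.0], [-0.0, -0.272, 0.962, -0.143], [0.0, 0.0, 0.0, 1.0]] [[304.05457236392493, 0.0, 255.50906632600797], [0.0, 304.05457236392493, 195.07452303430063], [0.0, 0.0, 1.0]]
```

```bash
cat > h.py <<'E'
from bench import ctrl
import cv2,numpy as np
from scipy.optimize import least_squares
from scipy.spatial.transform import Rotation as R
def pose():
    o=ctrl.get_obs();q=o["eef_rot"];T=np.eye(4);T[:3,:3]=R.from_quat([q[1],q[2],q[3],q[0]]).as_matrix();T[:3,3]=o["eef_pos"];return T,o
def cloud(n,im=None,d=None):
    p=ctrl.camera_params(n);K=p["K"]
    if n=="wrist":T=pose()[0]@p["mount"]
    else:T=p["cam_to_world"]
    if d is None: im,d=ctrl.camera(n)
    v,u=np.mgrid[:d.shape[0],:d.shape[1]]
    P=np.stack([(u-K[0,2])/K[0,0]*d,(v-K[1,2])/K[1,1]*d,d,np.ones_like(d)],-1)
    W=(P@T.T)[...,:3];W[d<=0]=np.nan
    return im,d,W
def disc(im,W,c,rad,z0,z1):
    m=(np.hypot(W[...,0]-c[0],W[...,1]-c[1])<rad)&(W[...,2]>z0)&(W[...,2]<z1);return m
def circ(P,r):
    f=lambda x:np.hypot(P[:,0]-x[0],P[:,1]-x[1])-r
    return least_squares(f,np.median(P,0)[:2],loss="soft_l1",f_scale=.002).x
E
python3 - <<'E'
from h import *
for n in["top","scene"]:
    z=np.load(f"pics/{n}0.npz");im,d,W=cloud(n,z["im"],z["d"])
    for nm,c,zz,rad in [("collar",(.44,.152),(.046,.062),.05),("gaugebase",(.585,.03),(.006,.016),.06),("gaugecone",(.585,.03),(.03,.095),.04),("pegR",(.462,-.3),(.005,.011),.05),("pegY",(.615,-.255),(.005,.011),.05),("pegB",(.445,-.178),(.005,.011),.05)]:
        m=disc(im,W,c,rad,*zz);P=W[m]
        if len(P): print(n,nm,len(P),np.round((np.nanmin(P,0)+np.nanmax(P,0))/2,4),np.round(np.ptp(P,axis=0),3),np.median(im[m],0))
a=cv2.imread("pics/top0.png");b=cv2.imread("pics/scene0.png")
cv2.imwrite("pics/both.png",np.hstack([cv2.resize(a[100:300,100:400],(400,267)),cv2.resize(b[100:300,120:420],(400,267))]))
E
```

```text
top collar 194 [0.4472 0.1534 0.0524] [0.057 0.057 0.012] [118. 119. 113.]
top gaugebase 444 [0.5843 0.0257 0.011 ] [0.103 0.088 0.01 ] [98. 94. 86.]
top gaugecone 226 [0.5879 0.0252 0.0618] [0.038 0.043 0.063] [88.  81.5 76. ]
top pegR 515 [ 0.4601 -0.3035  0.008 ] [0.083 0.079 0.006] [162.  44.  34.]
top pegY 471 [ 0.6175 -0.2595  0.008 ] [0.077 0.083 0.006] [185. 163.  35.]
top pegB 515 [ 0.4495 -0.1735  0.008 ] [0.084 0.089 0.006] [ 60.  92. 149.]
scene collar 231 [0.4468 0.1562 0.0509] [0.057 0.058 0.01 ] [125. 124. 128.]
scene gaugebase 286 [0.5906 0.028  0.0111] [0.088 0.09  0.01 ] [97. 98. 99.]
scene gaugecone 284 [0.5882 0.033  0.0601] [0.041 0.035 0.06 ] [110.  94.  91.]
scene pegR 206 [ 0.4625 -0.2988  0.0077] [0.078 0.079 0.005] [198.  46.  41.]
scene pegY 191 [ 0.6166 -0.2541  0.0078] [0.078 0.082 0.005] [240. 198.  59.]
scene pegB 259 [ 0.4455 -0.1741  0.008 ] [0.077 0.08  0.006] [ 55. 105. 179.]
```

View pics/both.png

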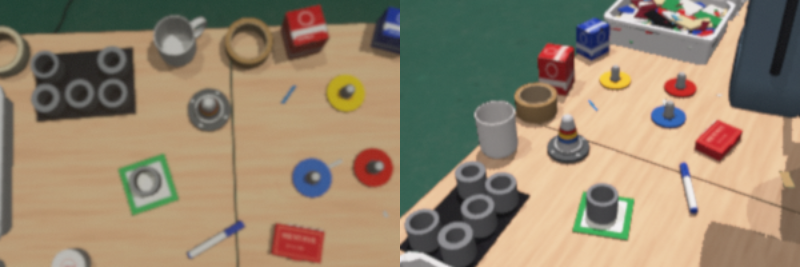

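The top view (left half) shows the grey collar on the green pad and the gauge with red, yellow and blue bands up its cone. The pegs are yellow at the back, with blue and red in front. The clouds put the collar at about (0.447, 0.154) and the gauge at about (0.588, 0.028). The sizes match (57 mm collar, 90 mm base), so I'll move above the collar.

Emit:
apply_moves([
  {"jaw": 1, "offset": [31.5, -36.7, 4.7], "rot": [0, 0, 0]},
  {"jaw": 1, "offset": [31.5, -36.7, 4.7], "rot": [0, 0, 0]},
  {"jaw": 1, "offset": [31.5, -36.7, 4.7], "rot": [0, 0, 0]},
  {"jaw": 1, "offset": [31.5, -36.7, 4.7], "rot": [0, 0, 0]},
  {"jaw": 1, "offset": [31.5, -36.7, 4.7], "rot": [0, 0, 0]},
])

```text
time_s: 1.32
eef_pos: [0.293, -0.3027, 0.2078]
eef_rot: [0.0, 0.982, 0.191, 0.0]
wrist_force: [0.3, 0.8, -0.4]
opening: 0.995
grasp_force: 0.0
```

Emit:
apply_moves([
  {"jaw": 1, "offset": [31.5, -36.7, 4.7], "rot": [0, 0, 0]},
  {"jaw": 1, "offset": [31.5, -36.7, 4.7], "rot": [0, 0, 0]},
  {"jaw": 1, "offset": [31.5, -36.7, 4.7], "rot": [0, 0, 0]},
  {"jaw": 1, "offset": [31.5, -36.7, 4.7], "rot": [0, 0, 0]},
  {"jaw": 1, "offset": [31.5, -36.7, 4.7], "rot": [0, 0, 0]},
])

```text
time_s: 1.95
eef_pos: [0.3705, -0.0736, 0.1846]
eef_rot: [0.0, 0.982, 0.191, 0.001]
wrist_force: [0.9, 0.2, 0.5]
opening: 1.004
grasp_force: 0.0
```

Emit:
apply_moves([
  {"jaw": 1, "offset": [31.5, -36.7, 4.7], "rot": [0, 0, 0]},
  {"jaw": 1, "offset": [31.5, -36.7, 4.7], "rot": [0, 0, 0]},
  {"jaw": 1, "offset": [31.5, -36.7, 4.7], "rot": [0, 0, 0]},
  {"jaw": 1, "offset": [31.5, -36.7, 4.7], "rot": [0, 0, 0]},
  {"jaw": 1, "offset": [31.5, -36.7, 4.7], "rot": [0, 0, 0]},
])

```text
time_s: 2.58
eef_pos: [0.4478, 0.1559, 0.1609]
eef_rot: [0.0, 0.982, 0.191, 0.0]
wrist_force: [1.1, -1.1, 0.3]
opening: 0.998
grasp_force: 0.0
```

```bash
cat >> h.py <<'E'
def ringfit(W,c,rad,z0,z1,r):
    "fit known outer radius via the outermost points per direction, and bbox centre"
    m=disc(None,W,c,rad,z0,z1);P=W[m]
    for _ in range(6):
        a=np.arctan2(P[:,1]-c[1],P[:,0]-c[0]);b=((a+np.pi)/(2*np.pi)*36).astype(int)
        q=np.hypot(P[:,0]-c[0],P[:,1]-c[1]);E=np.array([P[b==k][np.argmax(q[b==k])] for k in range(37) if (b==k).any()])
        f=lambda x:np.hypot(E[:,0]-x[0],E[:,1]-x[1])-x[2]
        x=least_squares(f,[*c,r],loss="soft_l1",f_scale=.001).x;c=x[:2]
    return x,len(P),len(E),np.nanmedian(P[:,2])
E
python3 - <<'E'
from h import *
im,d,W=cloud("wrist");np.savez("pics/w1.npz",im=im,d=d,T=pose()[0]);cv2.imwrite("pics/w1.png",im[:,:,::-1])
print(np.round(pose()[1]["eef_pos"],4))
print(ringfit(W,(.447,.154),.045,.046,.062,.029))
for n in["top","scene"]:
    z=np.load(f"pics/{n}0.npz");_,_,V=cloud(n,z["im"],z["d"]);print(n,ringfit(V,(.447,.154),.045,.046,.062,.029))
E
```

```text
[0.4487 0.1601 0.1606]
(array([0.44712571, 0.15511499, 0.02857138]), 1800, 36, np.float64(0.054522080073034954))
top (array([0.44674399, 0.15375061, 0.02800901]), 194, 36, np.float64(0.05407379699311887))
scene (array([0.44653114, 0.15648569, 0.02823387]), 231, 36, np.float64(0.05224934747478005))
```

View pics/w1.png

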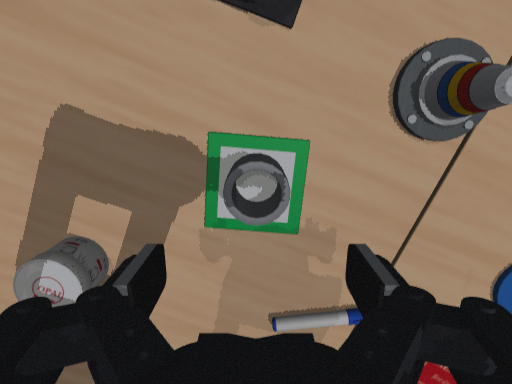

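The wrist view shows the collar ring at about (257, 190), centred on the pad, and the gauge at upper right with red on top, then yellow, then blue. I'll correct sideways, come partway down and measure again once the arm has settled.

Emit:
apply_moves([
  {"jaw": 1, "offset": [-3.4, 4, 15], "rot": [0, 0, 0]},
  {"jaw": 1, "offset": [0, 0, 20], "rot": [0, 0, 0]},
  {"jaw": 1, "offset": [0, 0, 10], "rot": [0, 0, 0]},
  {"jaw": 1, "offset": [0, 0, 0], "rot": [0, 0, 0]},
  {"jaw": 1, "offset": [0, 0, 0], "rot": [0, 0, 0]},
])

```text
time_s: 3.25
eef_pos: [0.4461, 0.1488, 0.1163]
eef_rot: [0.0, 0.982, 0.19, 0.0]
wrist_force: [0.2, 0.9, -0.1]
opening: 1.003
grasp_force: 0.0
```

```bash
python3 - <<'E'
from h import *
for i in range(2):
    T=pose()[0];im,d,W=cloud("wrist");print(np.round(T[:3,3],4));x=ringfit(W,(.447,.155),.045,.046,.062,.029);print(x)
    e=np.append(x[0][:2],.05);print("tool",np.round(np.linalg.inv(T)@np.append(e,1),4))
E
```

```text
[0.4461 0.1488 0.1163]
(array([0.44717619, 0.15516328, 0.02862451]), 2624, 36, np.float64(0.05448845608979894))
tool [ 0.0033 -0.0055  0.0663  1.    ]
[0.4463 0.1489 0.1165]
(array([0.44720797, 0.1551707 , 0.02862116]), 2617, 36, np.float64(0.054480955437258005))
tool [ 0.0031 -0.0055  0.0665  1.    ]
```

Emit:
apply_moves([
  {"jaw": 1, "offset": [3.2, -5.5, 10], "rot": [0, 0, 0]},
  {"jaw": 1, "offset": [0, 0, 35], "rot": [0, 0, 0]},
  {"jaw": 1, "offset": [0, 0, 35], "rot": [0, 0, 0]},
  {"jaw": 1, "offset": [0, 0, 24], "rot": [0, 0, 0]},
  {"jaw": 1, "offset": [0, 0, 0], "rot": [0, 0, 0]},
])

```text
time_s: 3.98
eef_pos: [0.4446, 0.1557, 0.0098]
eef_rot: [-0.0, 0.982, 0.191, -0.002]
wrist_force: [0.1, 0.3, -0.3]
opening: 1.001
grasp_force: 0.0
```

Emit:
apply_moves([
  {"jaw": 0.6, "offset": [0, 0, 0], "rot": [0, 0, 0]},
  {"jaw": 0.3, "offset": [0, 0, 0], "rot": [0, 0, 0]},
  {"jaw": 0.3, "offset": [0, 0, 0], "rot": [0, 0, 0]},
  {"jaw": 0.3, "offset": [0, 0, 0], "rot": [0, 0, 0]},
  {"jaw": 0.3, "offset": [0, 0, 0], "rot": [0, 0, 0]},
])

```text
time_s: 4.6
eef_pos: [0.4478, 0.1558, 0.0134]
eef_rot: [0.0, 0.982, 0.191, 0.001]
wrist_force: [-1.4, 0.4, 6.1]
opening: 0.671
grasp_force: 64.3
```

Emit:
apply_moves([
  {"jaw": 0.3, "offset": [0, 0, -25], "rot": [0, 0, 0]},
  {"jaw": 0.3, "offset": [0, 0, -50], "rot": [0, 0, 0]},
  {"jaw": 0.3, "offset": [0, 0, -50], "rot": [0, 0, 0]},
  {"jaw": 0.3, "offset": [4, 31, -12], "rot": [0, 0, 0]},
  {"jaw": 0.3, "offset": [5, 45, 0], "rot": [0, 0, 0]},
])

```text
time_s: 5.22
eef_pos: [0.4849, 0.0885, 0.1516]
eef_rot: [0.001, 0.981, 0.192, 0.003]
wrist_force: [-0.1, -0.4, -1.7]
opening: 0.67
grasp_force: 64.6
```

Emit:
apply_moves([
  {"jaw": 0.3, "offset": [5, 45, 0], "rot": [0, 0, 0]},
  {"jaw": 0.3, "offset": [5, 40, 0], "rot": [0, 0, 0]},
  {"jaw": 0.3, "offset": [5, 10, 0], "rot": [0, 0, 0]},
  {"jaw": 0.3, "offset": [0, 0, 0], "rot": [0, 0, 0]},
  {"jaw": 0.3, "offset": [0, 0, 0], "rot": [0, 0, 0]},
])

```text
time_s: 5.85
eef_pos: [0.5321, 0.0071, 0.1487]
eef_rot: [-0.0, 0.982, 0.191, -0.0]
wrist_force: [-0.2, 0.3, -2.3]
opening: 0.669
grasp_force: 64.6
```

```bash
python3 - <<'E'
from h import *
T,o=pose();im,d,W=cloud("wrist");np.savez("pics/w2.npz",im=im,d=d,T=T);cv2.imwrite("pics/w2.png",im[:,:,::-1])
T2=pose()[0];print(np.round(T[:3,3],4),np.round(T2[:3,3],4),o["wrist_force"].round(2),o["torque"].round(3),o["opening"])
for nm,z,r in[("base",(.008,.016),.045),("step",(.017,.024),.030)]:print(nm,ringfit(W,(.588,.028),.055,*z,r))
for z in range(25,90,10):
    m=disc(None,W,(.588,.028),.04,z/1e3,(z+10)/1e3);P=W[m]
    if len(P)>10:
        r=(50-.4*(z+5-20))/2000
        f=lambda x:np.hypot(P[:,0]-x[0],P[:,1]-x[1])-(50-.4*(P[:,2]*1000-20))/2000
        print(z,len(P),least_squares(f,[.588,.028],loss="soft_l1",f_scale=.001).x.round(4))
E
```

```text
[0.5321 0.0071 0.1487] [0.5322 0.0071 0.1487] [-0.22  0.33 -2.26] [-0.017  0.039  0.005] 0.6694159560181163
base (array([0.59104557, 0.02629113, 0.0446898 ]), 4293, 36, np.float64(0.012860628806804664))
step (array([0.5911332 , 0.02616047, 0.02963324]), 1175, 36, np.float64(0.020837916984156102))
25 206 [0.5912 0.0262]
35 249 [0.5911 0.0262]
45 259 [0.5912 0.0262]
55 263 [0.5912 0.0263]
65 281 [0.5912 0.0263]
75 264 [0.5912 0.0263]
85 1083 [0.5908 0.026 ]
```

View pics/w2.png

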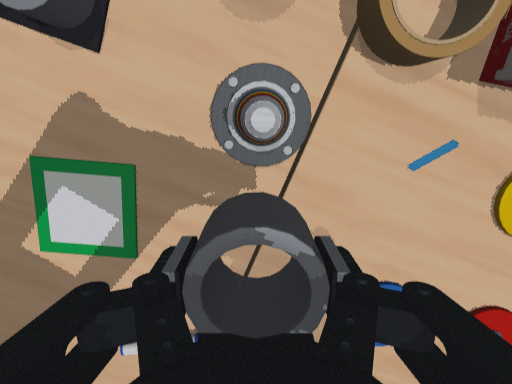

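The wrist view shows the collar held between the fingers at about (258, 270) and the gauge ahead at (262, 116), with its tip and bands clear. Next I'll fit the held collar in the same camera frame, including any tilt.

```bash
cat >> h.py <<'E'
def held(d,c0=(0,0),im=None):
    "collar in tool frame from wrist depth: axis xy at z=-.02, tilt, top z"
    p=ctrl.camera_params("wrist");K=p["K"];v,u=np.nonzero(d>0);z=d[d>0]
    P=(np.stack([(u-K[0,2])/K[0,0]*z,(v-K[1,2])/K[1,1]*z,z,1+0*z],1)@p["mount"].T)[:,:3]
    q=np.hypot(P[:,0]-c0[0],P[:,1]-c0[1])
    top=P[(q>.012)&(q<.030)&(P[:,2]<-.02)&(P[:,2]>-.055)&(abs(P[:,1])<.02)&(P[:,0]>.0)]
    tz=np.median(top[:,2])
    t=top[abs(top[:,2]-tz)<.0025];A=np.c_[t[:,0],t[:,1],np.ones(len(t))];pl=np.linalg.lstsq(A,t[:,2],rcond=None)[0]
    S=P[(abs(q-.029)<.006)&(P[:,2]>tz+.004)&(P[:,2]<tz+.049)&(P[:,0]>.014)&(abs(P[:,1])<.026)]
    S=S[np.hypot(S[:,0]-c0[0],S[:,1]-c0[1])>.0265]
    f=lambda x:np.hypot(S[:,0]-x[0]-x[2]*(S[:,2]+.015),S[:,1]-x[1]-x[3]*(S[:,2]+.015))-.029
    r=least_squares(f,[0,0,0,0],loss="soft_l1",f_scale=.0005)
    return tz,pl,len(t),r.x,len(S),np.median(abs(r.fun))
E
python3 - <<'E'
from h import *
z=np.load("pics/w2.npz");T=z["T"]
h=held(z["d"]);print([np.round(a,4) for a in h])
g=np.linalg.inv(T)@np.array([.5911,.0262,.02,1]);print("gauge tool",g.round(4));g2=np.linalg.inv(T)@np.array([.5911,.0262,.08,1]);print(g2.round(4))
E
```

```text
[np.float64(-0.0405), array([ 0.0399,  0.0006, -0.0418]), np.int64(2609), array([-0.0011, -0.0002, -0.0038, -0.0004]), np.int64(2838), np.float64(0.0001)]
gauge tool [0.0619 0.0045 0.1287 1.    ]
[0.0619 0.0044 0.0687 1.    ]
```

Emit:
apply_moves([
  {"jaw": 0.3, "offset": [20, 4.7, 0], "rot": [0, 0, 0]},
  {"jaw": 0.3, "offset": [30, 0, 0], "rot": [0, 0, 0]},
  {"jaw": 0.3, "offset": [13, 0, 0], "rot": [0, 0, 0]},
  {"jaw": 0.3, "offset": [0, 0, 10], "rot": [0, 0, 0]},
  {"jaw": 0.3, "offset": [0, 0, 0], "rot": [0, 0, 0]},
])

```text
time_s: 6.52
eef_pos: [0.591, 0.0255, 0.137]
eef_rot: [-0.001, 0.982, 0.191, -0.002]
wrist_force: [-1.0, -0.5, -2.3]
opening: 0.672
grasp_force: 64.6
```

```bash
python3 - <<'E'
from h import *
T,o=pose();im,d,W=cloud("wrist");np.savez("pics/w3.npz",im=im,d=d,T=T);cv2.imwrite("pics/w3.png",im[:,:,::-1])
print(np.round(T[:3,3],4),o["wrist_force"].round(2),o["eef_rot"].round(4))
h=held(d);print([np.round(a,4) for a in h])
print("base",ringfit(W,(.591,.026),.055,.008,.016,.045))
P=W[disc(None,W,(.591,.026),.03,.05,.087)];f=lambda x:np.hypot(P[:,0]-x[0],P[:,1]-x[1])-(50-.4*(P[:,2]*1000-20))/2000
s=least_squares(f,[.591,.026],loss="soft_l1",f_scale=.001);print(len(P),s.x.round(4),np.median(abs(s.fun)))
x=h[3];Z=np.linalg.inv(T)@np.array([.5911,.0262,.07,1]);print("gauge tool",Z.round(4))
im2,d2,W2=cloud("top");cv2.imwrite("pics/t3.png",cv2.resize(im2[130:230,200:320,::-1],(720,600),interpolation=cv2.INTER_CUBIC))
E
```

```text
[0.591  0.0255 0.137 ] [-0.98 -0.47 -2.35] [-5.000e-04  9.816e-01  1.910e-01 -1.800e-03]
[np.float64(-0.0405), array([ 0.039 ,  0.0006, -0.0418]), np.int64(2619), array([-0.0011, -0.0002, -0.0039, -0.0008]), np.int64(2833), np.float64(0.0001)]
base (array([0.59142896, 0.02623481, 0.04452812]), 2798, 25, np.float64(0.012866404895871625))
679 [0.5914 0.0263] 0.00016398274028891352
gauge tool [ 6.0e-04 -5.0e-04  6.7e-02  1.0e+00]
```

View pics/w3.png

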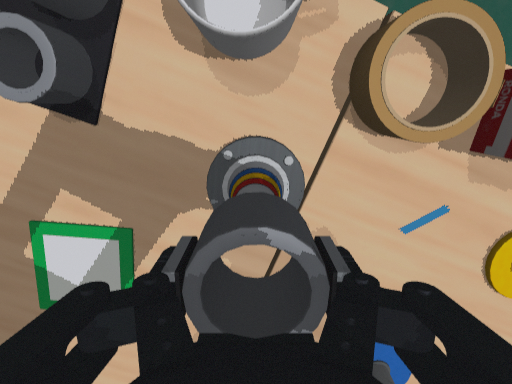

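The wrist view shows the cone just ahead of and below the collar, with blue, yellow and red bands at about (257, 185). The mug and tape roll are well clear. I'll descend until the tip is inside the bore and measure again.

Emit:
apply_moves([
  {"jaw": 0.3, "offset": [0, 0, 15], "rot": [0, 0, 0]},
  {"jaw": 0.3, "offset": [0, 0, 20], "rot": [0, 0, 0]},
  {"jaw": 0.3, "offset": [0, 0, 15], "rot": [0, 0, 0]},
  {"jaw": 0.3, "offset": [0, 0, 0], "rot": [0, 0, 0]},
  {"jaw": 0.3, "offset": [0, 0, 0], "rot": [0, 0, 0]},
])

```text
time_s: 7.25
eef_pos: [0.5933, 0.0251, 0.0888]
eef_rot: [0.0, 0.982, 0.191, 0.0]
wrist_force: [0.5, -0.2, -1.6]
opening: 0.668
grasp_force: 64.6
```

```bash
cat > chk.py <<'E'
from h import *
import sys
T,o=pose();im,d,W=cloud("wrist");n=sys.argv[1];np.savez(f"pics/{n}.npz",im=im,d=d,T=T);cv2.imwrite(f"pics/{n}.png",im[:,:,::-1])
print(np.round(T[:3,3],4),"z axis",T[:3,2].round(4),o["wrist_force"].round(2),o["torque"].round(3))
h=held(d);print([np.round(a,4) for a in h])
c=(.591,.026)
for nm,z,r in[("base",(.008,.016),.045),("step",(.017,.0235),.03)]:
    x=ringfit(W,c,.055,*z,r);print(nm,x[0].round(4),x[1:3],"tool",(np.linalg.inv(T)@np.array([*x[0][:2],.03,1])).round(4)[:3])
P=W[disc(None,W,c,.024,.023,.08)]
f=lambda x:np.hypot(P[:,0]-x[0],P[:,1]-x[1])-(50-.4*(P[:,2]*1000-20))/2000
if len(P)>20:
    s=least_squares(f,[.591,.026],loss="soft_l1",f_scale=.001);print("cone",len(P),s.x.round(4),np.median(abs(s.fun)).round(5),"tool",(np.linalg.inv(T)@np.array([*s.x,.05,1])).round(4)[:3])
x=h[3];print("axis at lower rim tool",np.round([x[0]+x[2]*.025,x[1]+x[3]*.025],4),"rim z",round((T@np.array([0,0,h[0]+.05,1]))[2],4))
E
python3 chk.py w4
```

```text
[0.5933 0.0251 0.0888] z axis [ 2.e-04 -0.e+00 -1.e+00] [ 0.54 -0.19 -1.64] [ 0.003 -0.023 -0.009]
[np.float64(-0.0405), array([ 0.0367,  0.0006, -0.0418]), np.int64(2618), array([-0.0011, -0.0002, -0.0042,  0.0003]), np.int64(2840), np.float64(0.0001)]
base [0.5915 0.0264 0.0446] (3729, 26) tool [-0.0011 -0.0019  0.0588]
step [0.5916 0.0265 0.0296] (904, 19) tool [-0.0011 -0.0019  0.0588]
cone 661 [0.5914 0.0263] 0.00019 tool [-0.0013 -0.0018  0.0388]
axis at lower rim tool [-0.0012 -0.0002] rim z 0.0794
```

Emit:
apply_moves([
  {"jaw": 0.3, "offset": [0, -1.6, 4], "rot": [0, 0, 0]},
  {"jaw": 0.3, "offset": [0, 0, 5], "rot": [0, 0, 0]},
  {"jaw": 0.3, "offset": [0, 0, 4], "rot": [0, 0, 0]},
  {"jaw": 0.3, "offset": [0, 0, 0], "rot": [0, 0, 0]},
  {"jaw": 0.3, "offset": [0, 0, 0], "rot": [0, 0, 0]},
])

```text
time_s: 7.92
eef_pos: [0.5925, 0.0266, 0.0758]
eef_rot: [0.0, 0.982, 0.191, 0.0]
wrist_force: [-0.0, -0.6, -0.9]
opening: 0.673
grasp_force: 64.6
```

```bash
python3 chk.py w5
```

```text
[0.5925 0.0266 0.0758] z axis [ 1.e-04 -0.e+00 -1.e+00] [-0.02 -0.55 -0.94] [-0.034 -0.072  0.034]
[np.float64(-0.0405), array([ 0.0414,  0.0008, -0.0418]), np.int64(2625), array([-0.0011, -0.0002, -0.004 , -0.0001]), np.int64(2844), np.float64(0.0001)]
base [0.5916 0.0265 0.0445] (4182, 28) tool [-0.0009 -0.0002  0.0458]
step [0.5915 0.0264 0.0296] (961, 18) tool [-0.001  -0.0002  0.0458]
cone 1295 [0.5857 0.0239] 0.00354 tool [-0.0073 -0.0001  0.0258]
axis at lower rim tool [-0.0012 -0.0002] rim z 0.0663
```

Emit:
apply_moves([
  {"jaw": 0.3, "offset": [0, 0, 1], "rot": [0, 0, 0]},
  {"jaw": 0.3, "offset": [0, 0, 1], "rot": [0, 0, 0]},
  {"jaw": 0.3, "offset": [0, 0, 0.5], "rot": [0, 0, 0]},
  {"jaw": 0.3, "offset": [0, 0, 0], "rot": [0, 0, 0]},
  {"jaw": 0.3, "offset": [0, 0, 0], "rot": [0, 0, 0]},
])

```text
time_s: 8.6
eef_pos: [0.5925, 0.0266, 0.0733]
eef_rot: [0.0, 0.982, 0.191, 0.0]
wrist_force: [-0.3, 0.5, -0.8]
opening: 0.667
grasp_force: 64.6
```

Emit:
apply_moves([
  {"jaw": 0.3, "offset": [0, 0, 1], "rot": [0, 0, 0]},
  {"jaw": 0.3, "offset": [0, 0, 1], "rot": [0, 0, 0]},
  {"jaw": 0.3, "offset": [0, 0, 0], "rot": [0, 0, 0]},
  {"jaw": 0.3, "offset": [0, 0, 0], "rot": [0, 0, 0]},
  {"jaw": 0.3, "offset": [0, 0, 0], "rot": [0, 0, 0]},
])

```text
time_s: 9.22
eef_pos: [0.5925, 0.0267, 0.0713]
eef_rot: [0.0, 0.982, 0.191, 0.0]
wrist_force: [-0.3, -0.1, -1.3]
opening: 0.671
grasp_force: 64.6
```

Emit:
apply_moves([
  {"jaw": 0.3, "offset": [0, 0, 1], "rot": [0, 0, 0]},
  {"jaw": 0.3, "offset": [0, 0, 1], "rot": [0, 0, 0]},
  {"jaw": 0.3, "offset": [0, 0, 0], "rot": [0, 0, 0]},
  {"jaw": 0.3, "offset": [0, 0, 0], "rot": [0, 0, 0]},
  {"jaw": 0.3, "offset": [0, 0, 0], "rot": [0, 0, 0]},
])

```text
time_s: 9.85
eef_pos: [0.5925, 0.0267, 0.0693]
eef_rot: [0.0, 0.982, 0.191, 0.0]
wrist_force: [0.1, 0.5, -1.2]
opening: 0.666
grasp_force: 64.6
```

Emit:
apply_moves([
  {"jaw": 0.3, "offset": [0, 0, 1], "rot": [0, 0, 0]},
  {"jaw": 0.3, "offset": [0, 0, 1], "rot": [0, 0, 0]},
  {"jaw": 0.3, "offset": [0, 0, 0], "rot": [0, 0, 0]},
  {"jaw": 0.3, "offset": [0, 0, 0], "rot": [0, 0, 0]},
  {"jaw": 0.3, "offset": [0, 0, 0], "rot": [0, 0, 0]},
])

```text
time_s: 10.48
eef_pos: [0.5925, 0.0267, 0.0673]
eef_rot: [-0.0, 0.982, 0.191, 0.0]
wrist_force: [1.0, 0.2, -2.0]
opening: 0.67
grasp_force: 64.6
```

Emit:
apply_moves([
  {"jaw": 0.3, "offset": [0, 0, 1], "rot": [0, 0, 0]},
  {"jaw": 0.3, "offset": [0, 0, 1], "rot": [0, 0, 0]},
  {"jaw": 0.3, "offset": [0, 0, 0], "rot": [0, 0, 0]},
  {"jaw": 0.3, "offset": [0, 0, 0], "rot": [0, 0, 0]},
  {"jaw": 0.3, "offset": [0, 0, 0], "rot": [0, 0, 0]},
])

```text
time_s: 11.1
eef_pos: [0.5925, 0.0266, 0.0653]
eef_rot: [0.0, 0.982, 0.191, 0.0]
wrist_force: [0.3, 0.4, -2.0]
opening: 0.669
grasp_force: 64.6
```

Emit:
apply_moves([
  {"jaw": 0.3, "offset": [0, 0, 1], "rot": [0, 0, 0]},
  {"jaw": 0.3, "offset": [0, 0, 1], "rot": [0, 0, 0]},
  {"jaw": 0.3, "offset": [0, 0, 0.5], "rot": [0, 0, 0]},
  {"jaw": 0.3, "offset": [0, 0, 0], "rot": [0, 0, 0]},
  {"jaw": 0.3, "offset": [0, 0, 0], "rot": [0, 0, 0]},
])

```text
time_s: 11.72
eef_pos: [0.5925, 0.0266, 0.0628]
eef_rot: [0.0, 0.982, 0.191, 0.0]
wrist_force: [0.1, 0.4, -1.7]
opening: 0.676
grasp_force: 64.6
```

Emit:
apply_moves([
  {"jaw": 0.3, "offset": [0, 0, 1], "rot": [0, 0, 0]},
  {"jaw": 0.3, "offset": [0, 0, 0.8], "rot": [0, 0, 0]},
  {"jaw": 0.3, "offset": [0, 0, 0], "rot": [0, 0, 0]},
  {"jaw": 0.3, "offset": [0, 0, 0], "rot": [0, 0, 0]},
  {"jaw": 0.3, "offset": [0, 0, 0], "rot": [0, 0, 0]},
])

```text
time_s: 12.35
eef_pos: [0.5925, 0.0267, 0.061]
eef_rot: [0.0, 0.982, 0.191, 0.0]
wrist_force: [0.2, -0.8, -1.5]
opening: 0.673
grasp_force: 64.6
```

Emit:
apply_moves([
  {"jaw": 0.3, "offset": [0, 0, 1], "rot": [0, 0, 0]},
  {"jaw": 0.3, "offset": [0, 0, 0.8], "rot": [0, 0, 0]},
  {"jaw": 0.3, "offset": [0, 0, 0], "rot": [0, 0, 0]},
  {"jaw": 0.3, "offset": [0, 0, 0], "rot": [0, 0, 0]},
  {"jaw": 0.3, "offset": [0, 0, 0], "rot": [0, 0, 0]},
])

```text
time_s: 12.98
eef_pos: [0.5925, 0.0267, 0.0592]
eef_rot: [0.0, 0.982, 0.191, 0.0]
wrist_force: [-0.9, 0.6, -1.4]
opening: 0.674
grasp_force: 64.6
```

Emit:
apply_moves([
  {"jaw": 0.3, "offset": [0, 0, 1], "rot": [0, 0, 0]},
  {"jaw": 0.3, "offset": [0, 0, 0.8], "rot": [0, 0, 0]},
  {"jaw": 0.3, "offset": [0, 0, 0], "rot": [0, 0, 0]},
  {"jaw": 0.3, "offset": [0, 0, 0], "rot": [0, 0, 0]},
  {"jaw": 0.3, "offset": [0, 0, 0], "rot": [0, 0, 0]},
])

```text
time_s: 13.6
eef_pos: [0.5925, 0.0266, 0.0574]
eef_rot: [0.0, 0.982, 0.191, 0.0]
wrist_force: [-0.3, 0.2, -1.2]
opening: 0.674
grasp_force: 64.6
```

Emit:
apply_moves([
  {"jaw": 0.3, "offset": [0, 0, 1], "rot": [0, 0, 0]},
  {"jaw": 0.3, "offset": [0, 0, 0.8], "rot": [0, 0, 0]},
  {"jaw": 0.3, "offset": [0, 0, 0], "rot": [0, 0, 0]},
  {"jaw": 0.3, "offset": [0, 0, 0], "rot": [0, 0, 0]},
  {"jaw": 0.3, "offset": [0, 0, 0], "rot": [0, 0, 0]},
])

```text
time_s: 14.22
eef_pos: [0.5924, 0.0267, 0.0556]
eef_rot: [-0.0, 0.982, 0.191, 0.0]
wrist_force: [-0.2, 0.9, -1.2]
opening: 0.671
grasp_force: 64.6
```

Emit:
apply_moves([
  {"jaw": 0.3, "offset": [0, 0, 1], "rot": [0, 0, 0]},
  {"jaw": 0.3, "offset": [0, 0, 0.8], "rot": [0, 0, 0]},
  {"jaw": 0.3, "offset": [0, 0, 0], "rot": [0, 0, 0]},
  {"jaw": 0.3, "offset": [0, 0, 0], "rot": [0, 0, 0]},
  {"jaw": 0.3, "offset": [0, 0, 0], "rot": [0, 0, 0]},
])

```text
time_s: 14.85
eef_pos: [0.5925, 0.0266, 0.0538]
eef_rot: [-0.0, 0.982, 0.191, 0.0]
wrist_force: [0.5, -0.7, -1.1]
opening: 0.67
grasp_force: 64.6
```

```bash
python3 chk.py w6
```

```text
[0.5925 0.0266 0.0538] z axis [ 1.e-04  0.e+00 -1.e+00] [ 0.48 -0.69 -1.09] [-0.031 -0.001 -0.012]
[np.float64(-0.0401), array([ 0.0461, -0.0005, -0.0419]), np.int64(2651), array([-0.0011, -0.0002, -0.004 , -0.    ]), np.int64(2809), np.float64(0.0001)]
base [0.5922 0.0265 0.0441] (4891, 24) tool [-0.0003  0.      0.0238]
step [0.5917 0.0265 0.0295] (1019, 17) tool [-0.0007 -0.0001  0.0238]
cone 2509 [0.5851 0.0239] 0.00285 tool [-0.0079 -0.0002  0.0038]
axis at lower rim tool [-0.0012 -0.0002] rim z 0.0439
```

Emit:
apply_moves([
  {"jaw": 0.3, "offset": [0.2, 0.1, 1], "rot": [0, 0, 0]},
  {"jaw": 0.3, "offset": [0, 0, 0.5], "rot": [0, 0, 0]},
  {"jaw": 0.3, "offset": [0, 0, 0], "rot": [0, 0, 0]},
  {"jaw": 0.3, "offset": [0, 0, 0], "rot": [0, 0, 0]},
  {"jaw": 0.3, "offset": [0, 0, 0], "rot": [0, 0, 0]},
])

```text
time_s: 15.52
eef_pos: [0.5927, 0.0266, 0.0523]
eef_rot: [0.0, 0.982, 0.191, 0.0]
wrist_force: [-0.1, -0.4, -0.6]
opening: 0.667
grasp_force: 64.6
```

Emit:
apply_moves([
  {"jaw": 0.3, "offset": [0, 0, 0.8], "rot": [0, 0, 0]},
  {"jaw": 0.3, "offset": [0, 0, 0.7], "rot": [0, 0, 0]},
  {"jaw": 0.3, "offset": [0, 0, 0], "rot": [0, 0, 0]},
  {"jaw": 0.3, "offset": [0, 0, 0], "rot": [0, 0, 0]},
  {"jaw": 0.3, "offset": [0, 0, 0], "rot": [0, 0, 0]},
])

```text
time_s: 16.15
eef_pos: [0.5926, 0.0266, 0.0508]
eef_rot: [-0.0, 0.982, 0.191, -0.0]
wrist_force: [0.5, -0.1, -2.0]
opening: 0.67
grasp_force: 64.6
```

Emit:
apply_moves([
  {"jaw": 0.3, "offset": [0, 0, 0.8], "rot": [0, 0, 0]},
  {"jaw": 0.3, "offset": [0, 0, 0.7], "rot": [0, 0, 0]},
  {"jaw": 0.3, "offset": [0, 0, 0], "rot": [0, 0, 0]},
  {"jaw": 0.3, "offset": [0, 0, 0], "rot": [0, 0, 0]},
  {"jaw": 0.3, "offset": [0, 0, 0], "rot": [0, 0, 0]},
])

```text
time_s: 16.77
eef_pos: [0.5925, 0.0266, 0.0492]
eef_rot: [-0.0, 0.982, 0.191, -0.0]
wrist_force: [-0.7, 0.2, -2.4]
opening: 0.675
grasp_force: 64.6
```

Emit:
apply_moves([
  {"jaw": 0.3, "offset": [0, 0, 0.8], "rot": [0, 0, 0]},
  {"jaw": 0.3, "offset": [0, 0, 0.7], "rot": [0, 0, 0]},
  {"jaw": 0.3, "offset": [0, 0, 0], "rot": [0, 0, 0]},
  {"jaw": 0.3, "offset": [0, 0, 0], "rot": [0, 0, 0]},
  {"jaw": 0.3, "offset": [0, 0, 0], "rot": [0, 0, 0]},
])

```text
time_s: 17.4
eef_pos: [0.5925, 0.0266, 0.0478]
eef_rot: [0.0, 0.982, 0.191, -0.0]
wrist_force: [-2.1, -1.3, 0.1]
opening: 0.669
grasp_force: 64.8
```

Emit:
apply_moves([
  {"jaw": 0.3, "offset": [-0.4, 0.1, 0], "rot": [0, 0, 0]},
  {"jaw": 0.3, "offset": [0, 0, 0.4], "rot": [0, 0, 0]},
  {"jaw": 0.3, "offset": [0, 0, 0], "rot": [0, 0, 0]},
  {"jaw": 0.3, "offset": [0, 0, 0], "rot": [0, 0, 0]},
  {"jaw": 0.3, "offset": [0, 0, 0], "rot": [0, 0, 0]},
])

```text
time_s: 18.02
eef_pos: [0.5924, 0.0265, 0.0475]
eef_rot: [-0.0, 0.982, 0.191, 0.0]
wrist_force: [-2.0, -0.6, 1.5]
opening: 0.674
grasp_force: 64.8
```

Emit:
apply_moves([
  {"jaw": 0.3, "offset": [-0.6, 0, 0], "rot": [0, 0, 0]},
  {"jaw": 0.3, "offset": [0, 0, 0.4], "rot": [0, 0, 0]},
  {"jaw": 0.3, "offset": [0, 0, 0], "rot": [0, 0, 0]},
  {"jaw": 0.3, "offset": [0, 0, 0], "rot": [0, 0, 0]},
  {"jaw": 0.3, "offset": [0, 0, 0], "rot": [0, 0, 0]},
])

```text
time_s: 18.65
eef_pos: [0.5921, 0.0263, 0.0472]
eef_rot: [-0.0, 0.982, 0.191, 0.0]
wrist_force: [0.7, 1.8, 2.1]
opening: 0.672
grasp_force: 64.8
```

```bash
python3 chk.py w7
```

```text
[0.5921 0.0263 0.0472] z axis [ 8.e-04  2.e-04 -1.e+00] [0.66 1.82 2.06] [ 0.443 -0.096 -0.056]
[np.float64(-0.0379), array([-0.0346, -0.0019, -0.0377]), np.int64(880), array([-0.0011, -0.0003, -0.0027, -0.0007]), np.int64(2596), np.float64(0.0001)]
base [0.5919 0.0266 0.0444] (5138, 22) tool [-0.0002 -0.0003  0.0172]
step [0.5918 0.0265 0.0295] (1002, 17) tool [-0.0003 -0.0003  0.0172]
cone 3335 [0.5861 0.0241] 0.00344 tool [-0.0064 -0.0002 -0.0028]
axis at lower rim tool [-0.0012 -0.0003] rim z 0.0351
```

Emit:
apply_moves([
  {"jaw": 0.3, "offset": [0.3, -0.2, 0.3], "rot": [0, 0, 0]},
  {"jaw": 0.3, "offset": [0, 0, 0.3], "rot": [0, 0, 0]},
  {"jaw": 0.3, "offset": [0, 0, 0.2], "rot": [0, 0, 0]},
  {"jaw": 0.3, "offset": [0, 0, 0], "rot": [0, 0, 0]},
  {"jaw": 0.3, "offset": [0, 0, 0], "rot": [0, 0, 0]},
])

```text
time_s: 19.32
eef_pos: [0.5922, 0.0264, 0.0468]
eef_rot: [0.0, 0.982, 0.191, 0.0]
wrist_force: [-1.3, 1.2, 6.7]
opening: 0.673
grasp_force: 65.2
```

Emit:
apply_moves([
  {"jaw": 0.3, "offset": [-0.1, -0.2, 0.3], "rot": [0, 0, 0]},
  {"jaw": 0.3, "offset": [0, 0, 0], "rot": [0, 0, 0]},
  {"jaw": 0.3, "offset": [0, 0, 0], "rot": [0, 0, 0]},
  {"jaw": 0.3, "offset": [0, 0, 0], "rot": [0, 0, 0]},
  {"jaw": 0.3, "offset": [0, 0, 0], "rot": [0, 0, 0]},
])

```text
time_s: 19.95
eef_pos: [0.5922, 0.0264, 0.0467]
eef_rot: [0.0, 0.982, 0.191, 0.0]
wrist_force: [-1.5, 1.0, 6.7]
opening: 0.67
grasp_force: 65.3
```

```bash
python3 - <<'E'
from h import *
T,o=pose();print(o["wrist_force"].round(2),o["torque"].round(2),T[:3,3].round(4),T[:3,2].round(4))
im,d,W=cloud("wrist");im2,d2,W2=cloud("scene")
cv2.imwrite("pics/hold.png",np.hstack([cv2.resize(im[60:330,130:390,::-1],(400,415)),cv2.resize(im2[170:240,214:281,::-1],(397,415),interpolation=cv2.INTER_CUBIC)]))
E
```

```text
[-1.53  1.01  6.71] [0.27 0.24 0.02] [0.5922 0.0264 0.0467] [ 9.e-04 -4.e-04 -1.e+00]
```

View pics/hold.png

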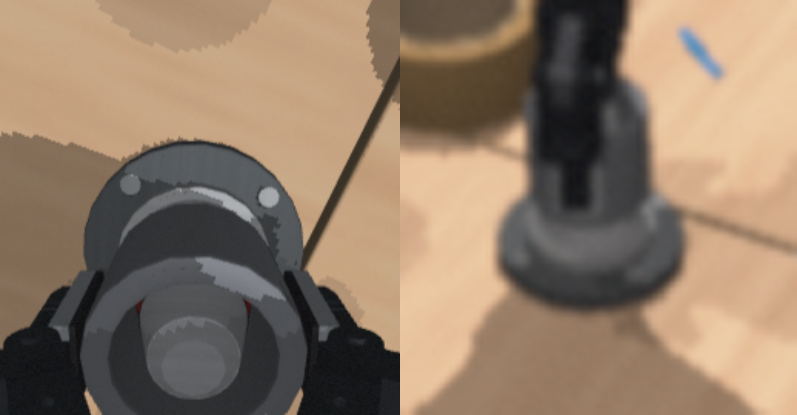

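The pictures show the rim past the yellow and blue bands, with only bare metal between it and the step. The rim height is about 37 mm, or 17 mm above the foot, so the band is blue. I'll press a little more and hold.

Emit:
apply_moves([
  {"jaw": 0.3, "offset": [0, -0.1, 0.35], "rot": [0, 0, 0]},
  {"jaw": 0.3, "offset": [0, 0, 0], "rot": [0, 0, 0]},
  {"jaw": 0.3, "offset": [0, 0, 0], "rot": [0, 0, 0]},
  {"jaw": 0.3, "offset": [0, 0, 0], "rot": [0, 0, 0]},
  {"jaw": 0.3, "offset": [0, 0, 0], "rot": [0, 0, 0]},
])

```text
time_s: 20.68
eef_pos: [0.5922, 0.0264, 0.0465]
eef_rot: [0.0, 0.982, 0.191, 0.0]
wrist_force: [-2.1, 1.7, 8.1]
opening: 0.667
grasp_force: 65.5
```

Emit:
apply_moves([
  {"jaw": 0.3, "offset": [-0.2, -0.4, 0.1], "rot": [0, 0, 0]},
  {"jaw": 0.3, "offset": [0, 0, 0], "rot": [0, 0, 0]},
  {"jaw": 0.3, "offset": [0, 0, 0], "rot": [0, 0, 0]},
  {"jaw": 0.3, "offset": [0, 0, 0], "rot": [0, 0, 0]},
  {"jaw": 0.3, "offset": [0, 0, 0], "rot": [0, 0, 0]},
])

```text
time_s: 21.3
eef_pos: [0.5922, 0.0264, 0.0465]
eef_rot: [0.001, 0.982, 0.191, 0.001]
wrist_force: [-1.3, 0.4, 8.5]
opening: 0.673
grasp_force: 65.5
```

```bash
python3 chk.py w8; python3 - <<'E'
from h import *
z=np.load("pics/w8.npz");d=z["d"];p=ctrl.camera_params("wrist");K=p["K"];v,u=np.nonzero(d>0);q=d[d>0]
P=(np.stack([(u-K[0,2])/K[0,0]*q,(v-K[1,2])/K[1,1]*q,q,1+0*q],1)@p["mount"].T)[:,:3]
r=np.hypot(P[:,0]+.001,P[:,1]);s=P[(r>.023)&(r<.0275)&(abs(P[:,2]+.04)<.006)&(P[:,0]>-.01)]
print(len(s),np.percentile(s[:,2],[10,50,90]).round(4),np.round(np.linalg.lstsq(np.c_[s[:,:2],np.ones(len(s))],s[:,2],rcond=None)[0],4))
E
```

```text
[0.5922 0.0264 0.0465] z axis [ 1.6e-03 -9.0e-04 -1.0e+00] [-1.33  0.45  8.45] [ 0.04   0.322 -0.032]
[np.float64(-0.0378), array([-0.0338, -0.004 , -0.0376]), np.int64(872), array([-0.0011, -0.0002, -0.0057, -0.0006]), np.int64(2558), np.float64(0.0001)]
base [0.5917 0.0266 0.0444] (5168, 22) tool [-0.0004 -0.0004  0.0165]
step [0.5916 0.0264 0.0296] (985, 16) tool [-0.0006 -0.0003  0.0165]
cone 3435 [0.5867 0.0245] 0.00354 tool [-0.0059 -0.0003 -0.0035]
axis at lower rim tool [-0.0013 -0.0003] rim z 0.0344
2820 [-0.0421 -0.0413 -0.0406] [ 0.005   0.0013 -0.0414]
```

Emit:
apply_moves([
  {"jaw": 0.3, "offset": [-0.2, 0, 0], "rot": [0, 0, 0]},
  {"jaw": 0.3, "offset": [0, 0, 0], "rot": [0, 0, 0]},
  {"jaw": 0.3, "offset": [0, 0, 0], "rot": [0, 0, 0]},
  {"jaw": 0.3, "offset": [0, 0, 0], "rot": [0, 0, 0]},
  {"jaw": 0.3, "offset": [0, 0, 0], "rot": [0, 0, 0]},
])

```text
time_s: 21.98
eef_pos: [0.5922, 0.0264, 0.0465]
eef_rot: [0.001, 0.982, 0.191, 0.001]
wrist_force: [-0.6, 0.6, 7.1]
opening: 0.671
grasp_force: 65.5
```

Emit:
apply_moves([
  {"jaw": 0.3, "offset": [0, 0, 0], "rot": [0, 0, 0]},
  {"jaw": 0.3, "offset": [0, 0, 0], "rot": [0, 0, 0]},
  {"jaw": 0.3, "offset": [0, 0, 0], "rot": [0, 0, 0]},
  {"jaw": 0.3, "offset": [0, 0, 0], "rot": [0, 0, 0]},
  {"jaw": 0.3, "offset": [0, 0, 0], "rot": [0, 0, 0]},
])

```text
time_s: 22.6
eef_pos: [0.5922, 0.0264, 0.0465]
eef_rot: [0.001, 0.982, 0.191, 0.001]
wrist_force: [-0.5, -0.5, 8.2]
opening: 0.667
grasp_force: 65.5
```

Emit:
apply_moves([
  {"jaw": 0.3, "offset": [0, 0, 0.1], "rot": [0, 0, 0]},
  {"jaw": 0.3, "offset": [0, 0, 0], "rot": [0, 0, 0]},
  {"jaw": 0.3, "offset": [0, 0, 0], "rot": [0, 0, 0]},
  {"jaw": 0.3, "offset": [0, 0, 0], "rot": [0, 0, 0]},
  {"jaw": 0.3, "offset": [0, 0, 0], "rot": [0, 0, 0]},
])

```text
time_s: 23.22
eef_pos: [0.5922, 0.0264, 0.0465]
eef_rot: [0.001, 0.982, 0.191, 0.001]
wrist_force: [-0.3, 0.6, 8.9]
opening: 0.67
grasp_force: 65.5
```

Emit:
apply_moves([
  {"jaw": 0.3, "offset": [0, 0, 0.15], "rot": [0, 0, 0]},
  {"jaw": 0.3, "offset": [0, 0, 0], "rot": [0, 0, 0]},
  {"jaw": 0.3, "offset": [0, 0, 0], "rot": [0, 0, 0]},
  {"jaw": 0.3, "offset": [0, 0, 0], "rot": [0, 0, 0]},
  {"jaw": 0.3, "offset": [0, 0, 0], "rot": [0, 0, 0]},
])

```text
time_s: 23.85
eef_pos: [0.5922, 0.0264, 0.0465]
eef_rot: [0.001, 0.982, 0.191, 0.001]
wrist_force: [-0.2, 0.9, 9.5]
opening: 0.67
grasp_force: 65.5
```

Emit:
apply_moves([
  {"jaw": 0.3, "offset": [0, 0, 0], "rot": [0, 0, 0]},
  {"jaw": 0.3, "offset": [0, 0, 0], "rot": [0, 0, 0]},
  {"jaw": 0.3, "offset": [0, 0, 0], "rot": [0, 0, 0]},
  {"jaw": 0.3, "offset": [0, 0, 0], "rot": [0, 0, 0]},
  {"jaw": 0.3, "offset": [0, 0, 0], "rot": [0, 0, 0]},
])

```text
time_s: 24.48
eef_pos: [0.5922, 0.0264, 0.0465]
eef_rot: [0.001, 0.982, 0.191, 0.001]
wrist_force: [-1.0, 0.1, 8.3]
opening: 0.675
grasp_force: 65.5
```

Emit:
apply_moves([
  {"jaw": 0.3, "offset": [0, 0, 0], "rot": [0, 0, 0]},
  {"jaw": 0.3, "offset": [0, 0, 0], "rot": [0, 0, 0]},
  {"jaw": 0.3, "offset": [0, 0, 0], "rot": [0, 0, 0]},
  {"jaw": 0.3, "offset": [0, 0, 0], "rot": [0, 0, 0]},
  {"jaw": 0.3, "offset": [0, 0, 0], "rot": [0, 0, 0]},
])

```text
time_s: 25.1
eef_pos: [0.5922, 0.0264, 0.0465]
eef_rot: [0.001, 0.982, 0.191, 0.001]
wrist_force: [-1.3, 2.0, 9.6]
opening: 0.67
grasp_force: 65.5
```

Emit:
apply_moves([
  {"jaw": 0.3, "offset": [0, 0, -2], "rot": [0, 0, 0]},
  {"jaw": 0.3, "offset": [0, 0, -4], "rot": [0, 0, 0]},
  {"jaw": 0.3, "offset": [0, 0, -15], "rot": [0, 0, 0]},
  {"jaw": 0.3, "offset": [0, 0, -40], "rot": [0, 0, 0]},
  {"jaw": 0.3, "offset": [0, 0, -35], "rot": [0, 0, 0]},
])

```text
time_s: 25.72
eef_pos: [0.5903, 0.027, 0.1426]
eef_rot: [-0.0, 0.982, 0.191, -0.001]
wrist_force: [0.4, -0.2, -1.2]
opening: 0.671
grasp_force: 65.0
```

Emit:
apply_moves([
  {"jaw": 0.3, "offset": [-20, 10, -5], "rot": [0, 0, 0]},
  {"jaw": 0.3, "offset": [-45, 20, 0], "rot": [0, 0, 0]},
  {"jaw": 0.3, "offset": [-45, 22, 0], "rot": [0, 0, 0]},
  {"jaw": 0.3, "offset": [-45, 22, 0], "rot": [0, 0, 0]},
  {"jaw": 0.3, "offset": [-45, 22, 0], "rot": [0, 0, 0]},
])

```text
time_s: 26.35
eef_pos: [0.44, -0.1375, 0.1467]
eef_rot: [-0.0, 0.982, 0.191, -0.0]
wrist_force: [-0.1, -1.2, -1.4]
opening: 0.668
grasp_force: 65.0
```

Emit:
apply_moves([
  {"jaw": 0.3, "offset": [-45, 22, 0], "rot": [0, 0, 0]},
  {"jaw": 0.3, "offset": [-24, 13, 0], "rot": [0, 0, 0]},
  {"jaw": 0.3, "offset": [0, 0, 0], "rot": [0, 0, 0]},
  {"jaw": 0.3, "offset": [0, 0, 0], "rot": [0, 0, 0]},
  {"jaw": 0.3, "offset": [0, 0, 0], "rot": [0, 0, 0]},
])

```text
time_s: 26.98
eef_pos: [0.3912, -0.1944, 0.1463]
eef_rot: [-0.0, 0.982, 0.191, -0.0]
wrist_force: [0.2, 0.2, -1.2]
opening: 0.669
grasp_force: 65.0
```

```bash
cat > peg.py <<'E'
from h import *
import sys
T,o=pose();im,d,W=cloud("wrist");n=sys.argv[1];np.savez(f"pics/{n}.npz",im=im,d=d,T=T);cv2.imwrite(f"pics/{n}.png",im[:,:,::-1])
print(np.round(T[:3,3],4),"z axis",T[:3,2].round(4),o["wrist_force"].round(2))
h=held(d);print([np.round(a,4) for a in h])
x=ringfit(W,(.4475,-.174),.05,.004,.012,.04);print(x,"tool",(np.linalg.inv(T)@np.array([*x[0][:2],.03,1])).round(4)[:3])
m=disc(None,W,x[0][:2],.035,.006,.011);print("col",np.median(im[m],0))
P=W[disc(None,W,x[0][:2],.016,.015,.05)]
if len(P):print("post",len(P),P[:,2].max().round(4),ringfit(W,x[0][:2],.016,.03,.05,.011))
E
python3 peg.py w9
```

```text
[ 0.3912 -0.1944  0.1463] z axis [-2.e-04  4.e-04 -1.e+00] [ 0.21  0.15 -1.22]
[np.float64(-0.0405), array([ 0.0409,  0.0007, -0.0418]), np.int64(2620), array([-0.0011, -0.0002, -0.0031, -0.0002]), np.int64(2848), np.float64(0.0001)]
(array([ 0.44571362, -0.17786262,  0.03963655]), 5598, 36, np.float64(0.008859588242619232)) tool [0.0567 0.0052 0.1162]
col [ 42. 100. 179.]
post 594 0.0478 (array([ 0.44576754, -0.17772731,  0.01066975]), 591, 36, np.float64(0.0446561719954259))
```

View pics/w9.png

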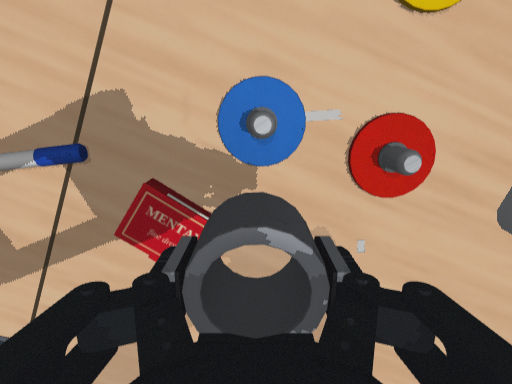

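The wrist view shows the blue peg at (262, 122), clear ahead of the held collar, with the red peg at (393, 155) off to the side. I'll move over the blue peg and lower.

Emit:
apply_moves([
  {"jaw": 0.3, "offset": [20, 5.4, 0], "rot": [0, 0, 0]},
  {"jaw": 0.3, "offset": [25, 0, 0], "rot": [0, 0, 0]},
  {"jaw": 0.3, "offset": [12.8, 0, 10], "rot": [0, 0, 0]},
  {"jaw": 0.3, "offset": [0, 0, 30], "rot": [0, 0, 0]},
  {"jaw": 0.3, "offset": [0, 0, 25], "rot": [0, 0, 0]},
])

```text
time_s: 27.65
eef_pos: [0.4461, -0.1776, 0.0795]
eef_rot: [-0.001, 0.981, 0.192, -0.001]
wrist_force: [0.7, 0.2, -2.2]
opening: 0.668
grasp_force: 65.0
```

```bash
python3 peg.py w10
```

```text
[ 0.4461 -0.1776  0.0795] z axis [-1.4e-03  8.0e-04 -1.0e+00] [ 0.65  0.17 -2.24]
[np.float64(-0.0406), array([ 0.0428,  0.0019, -0.0419]), np.int64(2608), array([-0.0011, -0.0002, -0.0036, -0.0006]), np.int64(2854), np.float64(0.0001)]
(array([ 0.44594412, -0.17753773,  0.03964379]), 4468, 29, np.float64(0.008791183149908663)) tool [-0.0001 -0.0001  0.0495]
col [ 34.  66. 116.]
```

Emit:
apply_moves([
  {"jaw": 0.3, "offset": [0, 0, 15], "rot": [0, 0, 0]},
  {"jaw": 0.3, "offset": [0, 0, 25], "rot": [0, 0, 0]},
  {"jaw": 0.3, "offset": [0, 0, 17], "rot": [0, 0, 0]},
  {"jaw": 0.3, "offset": [0, 0, 0], "rot": [0, 0, 0]},
  {"jaw": 0.3, "offset": [0, 0, 0], "rot": [0, 0, 0]},
])

```text
time_s: 28.32
eef_pos: [0.447, -0.179, 0.0248]
eef_rot: [0.0, 0.982, 0.191, 0.0]
wrist_force: [-0.0, -0.3, -1.7]
opening: 0.668
grasp_force: 65.0
```

Emit:
apply_moves([
  {"jaw": 0.3, "offset": [0, 0, 3], "rot": [0, 0, 0]},
  {"jaw": 0.3, "offset": [0, 0, 2], "rot": [0, 0, 0]},
  {"jaw": 0.3, "offset": [0, 0, 1], "rot": [0, 0, 0]},
  {"jaw": 0.3, "offset": [0, 0, 0.5], "rot": [0, 0, 0]},
  {"jaw": 0.3, "offset": [0, 0, 0], "rot": [0, 0, 0]},
])

```text
time_s: 28.95
eef_pos: [0.4465, -0.1786, 0.0177]
eef_rot: [-0.0, 0.982, 0.191, -0.0]
wrist_force: [0.5, -0.8, -1.9]
opening: 0.671
grasp_force: 65.0
```

Emit:
apply_moves([
  {"jaw": 0.3, "offset": [0, 0, 0.6], "rot": [0, 0, 0]},
  {"jaw": 0.3, "offset": [0, 0, 0], "rot": [0, 0, 0]},
  {"jaw": 0.3, "offset": [0, 0, 0], "rot": [0, 0, 0]},
  {"jaw": 0.3, "offset": [0, 0, 0], "rot": [0, 0, 0]},
  {"jaw": 0.3, "offset": [0, 0, 0], "rot": [0, 0, 0]},
])

```text
time_s: 29.58
eef_pos: [0.4465, -0.1787, 0.0174]
eef_rot: [0.0, 0.982, 0.191, -0.0]
wrist_force: [-2.4, 0.6, 5.9]
opening: 0.668
grasp_force: 65.5
```

Contact is at the height I expected, so I'll release and retreat straight up.

Emit:
apply_moves([
  {"jaw": 0.8, "offset": [0, 0, 0], "rot": [0, 0, 0]},
  {"jaw": 1, "offset": [0, 0, 0], "rot": [0, 0, 0]},
  {"jaw": 1, "offset": [0, 0, 0], "rot": [0, 0, 0]},
  {"jaw": 1, "offset": [0, 0, 0], "rot": [0, 0, 0]},
  {"jaw": 1, "offset": [0, 0, 0], "rot": [0, 0, 0]},
])

```text
time_s: 30.2
eef_pos: [0.4465, -0.1786, 0.017]
eef_rot: [-0.0, 0.982, 0.191, -0.0]
wrist_force: [0.1, 0.1, 0.3]
opening: 1.001
grasp_force: 0.0
```

Emit:
apply_moves([
  {"jaw": 1, "offset": [0, 0, -10], "rot": [0, 0, 0]},
  {"jaw": 1, "offset": [0, 0, -25], "rot": [0, 0, 0]},
  {"jaw": 1, "offset": [0, 0, -40], "rot": [0, 0, 0]},
  {"jaw": 1, "offset": [0, 0, -40], "rot": [0, 0, 0]},
  {"jaw": 1, "offset": [-20, 0, -30], "rot": [0, 0, 0]},
])

```text
time_s: 30.82
eef_pos: [0.4289, -0.1864, 0.1649]
eef_rot: [0.001, 0.982, 0.191, 0.001]
wrist_force: [0.3, -0.6, 0.2]
opening: 0.996
grasp_force: 0.0
```

Emit:
apply_moves([
  {"jaw": 1, "offset": [-20, 0, 0], "rot": [0, 0, 0]},
  {"jaw": 1, "offset": [0, 0, 0], "rot": [0, 0, 0]},
  {"jaw": 1, "offset": [0, 0, 0], "rot": [0, 0, 0]},
  {"jaw": 1, "offset": [0, 0, 0], "rot": [0, 0, 0]},
  {"jaw": 1, "offset": [0, 0, 0], "rot": [0, 0, 0]},
])

```text
time_s: 31.45
eef_pos: [0.4096, -0.1933, 0.1618]
eef_rot: [-0.0, 0.982, 0.191, -0.0]
wrist_force: [-0.5, 0.2, 0.6]
opening: 1.002
grasp_force: 0.0
```

```bash
python3 - <<'E'
from h import *
im,d,W=cloud("wrist");cv2.imwrite("pics/end.png",im[:,:,::-1])
print(ringfit(W,(.4465,-.178),.035,.052,.064,.029)); m=disc(None,W,(.4465,-.178),.035,.05,.07);print(np.percentile(W[m][:,2],[5,50,95]))
print(np.linalg.lstsq(np.c_[W[m][:,:2],np.ones(m.sum())],W[m][:,2],rcond=None)[0])
E
```

```text
(array([ 0.44570159, -0.1788146 ,  0.02859446]), 1921, 36, np.float64(0.0586045522681643))
[0.05573124 0.05858773 0.0598345 ]
[0.00983293 0.00429391 0.05468104]
```

View pics/end.png

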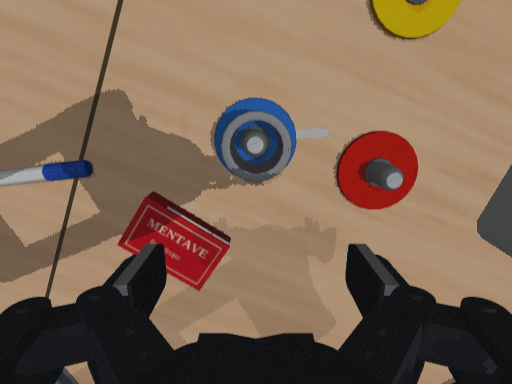

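The collar sits flat over the blue peg at (256, 145) with its top at 58 mm, as it should be. The gripper is clear.

```bash
python3 -c "
from bench import ctrl
print(ctrl.hand_in())"
```

```text
the job is handed in; nothing more can be done
None
```

The collar gauged blue: its lower rim stopped about 17–18 mm above the cone's foot, held there for over a second at about 10 N. It is now fully down and released on the blue-footed peg, and the job is handed in at about 31.5 s on the robot's clock.

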